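Open the filler cap of the jeweller's steam cleaner

TASK

The cold steam cleaner on the jeweller's bench must be refilled: open its red pressure cap by first turning it anticlockwise, without pressing, to its first stop and pausing there for a moment. Then press it down against its spring, keep it down while turning it on past the stop, and let go so that it springs up, open. Leave the look-alike blue cap of the wax pot beside it unturned.

Things in the scene. Friction and masses are not known exactly. Their poses are not given: they have to be found in the camera images.
- steam_cap_grip (a point): Red cap on the steam cleaner (fixed steel box 220 x 180 x 144 mm, white front): ribbed disc 76 mm across with an upright grip bar 58 mm long, 18 wide, 34 high, to be pinched across its width from above. Point on the vertical turning axis, mid-bar, 12 mm below the bar's top, 22 above the disc's face, 212 above the bench; x along the bar, z up; moves with the cap. All around is lower than the disc.
- steam_cap (a joint): Turn of the red cap, rad, growing anticlockwise seen from above (opening). 0 tight, starts at 0 to 0.12; first stop at 0.61, passed only with the cap pressed down 5 mm or more; free of the stop from 1.0, end at 1.22. Stays where it is left; takes about 0.1 N m.
- steam_cap_press (a joint): Height of the red cap, m, growing as it is pressed down: 0 at rest while locked, 0.009 fully down, -0.006 sprung up (open). Spring: about 6 N before it gives, 10 N fully down. Past the stop it lifts the cap when let go.
- wax_cap (a joint): Turn of the blue cap, rad, same sense: a cap of the same shape and height on the wax pot (round aluminium pot, diameter 156, on a blue base), left or right of the steam cleaner, 0.3 m or more away. Starts at 0 to 0.1; to be left alone.

How it is judged:
By the outcome, as a careful person would: the job done as asked, in the order asked, and still so for the second after the job is handed in, with the robot touching nothing.
It also fails if it takes over 38 s, if anything falls off the work surface, if the arm or the gripper's body presses on something with over 40 N, if the wrist force passes 120 N, or if a joint passes its speed limit or range.

ROBOT

A 6-joint arm with a two-finger parallel gripper is mounted at the origin on the work surface. World frame = base frame: x ahead of the robot, y to its left, z up, the work surface at z = 0. Lengths are in m, angles in rad, forces in N, time in s.
With the tool pointing down it reaches from about 0.375 to 0.9 m from the base axis. Payload 3.1 kg.
Tool frame: the origin (TCP) lies midway between the tips of the shut fingers; the grasp point (between the pads) lies arm.grip_point_offset behind it (arm.grip_point_offset is the distance from the TCP to the grasp point, in m); z points along the fingers, y is the line along which they close (so a half turn about z gives the same grasp; the last joint's range is limited). The gripper opens to 85 mm and grips with 20 to 120 N. Pads are 22 mm wide; open, the fingers measure 114 mm over their backs; the gripper's body (76 mm by 85 mm) begins 54 mm behind the grasp point. The pads swing forward as they close: fully open they stand 13 mm farther back than shut.
Start: joints at [1.069, 0.527, 1.433, -0, 1.181, -0.178], TCP at [0.198, 0.593, 0.194] pointing down, gripper open.
Joint ranges: [-3.08, 3.08], [-0.75, 2.2], [0.22, 2.44], [-1.43, 4.57], [0, 2.65], [-2.85, 2.85]. Speed limits (rad/s): [2.79, 2.79, 3.14, 3.14, 3.14, 3.14].

INTERFACE

Orientations are given as a 3x3 rotation matrix whose columns are the frame's x, y, z axes.
In Python, from rig import arm, eyes, order gives the robot as it stands.
- The arm moves only by the tool move_arm, never from a script. Its argument "increments" is one flat list of numbers, 7 for each row, row after row: the opening, from 0 (shut) to 1 (fully open), then the shift along the tool's x, y, z in units of 50 mm (1.0 is 50 mm), then the turn, a rotation vector about the tool's x, y, z in degrees. In form: [claw, tx, ty, tz, wx, wy, wz, claw, tx, ty, tz, wx, wy, wz, ...]. A call has 1 to 8 rows; each row is the pose to reach, as a shift and turn from the pose commanded when the call began, along the tool's axes at that moment; what a row does not reach only later rows make up. A row lasts 1/10 s, in which the tool goes at most 50 mm and 8.59 degrees, less where a joint would pass 70% of its speed; a pose out of reach is approached as far as the arm can. A call with a gripper value outside its range is refused whole. The fingers move at their own pace and stop on an object; "grip_force" is the grip in N (left out, the last holds). Time passes only in rows, so rows that repeat a pose let the fingers close. It gives the time, the measured TCP pose, the force, the opening and the grip force at its end, in the units of the state.
- arm.read_state(): the state, without advancing time (a new reading comes with each control period).
- eyes.grab_frame(name): name is "side" or "top" or "wrist"; returns a dict with "image" (400x640x3 uint8, red, green, blue), "camera_matrix" (3x3 intrinsics, pixels), "k1" (the pictures are not rectified: a ray, as slopes to the right and down, at radius r is drawn at 1 + k1 r^2 times it, then the intrinsics apply), "T" (4x4, takes a point from camera to world coordinates). Camera axes: x right, y down, z forward; pixel columns grow to the right and rows downward; lengths in m; the calibration is good to about 2 mm. A picture is of the moment at which its call begins. There is no depth.
- order.sign_off(): hands the job in; it is judged then, once.
The state is a dict: "time_s": time; "joint_positions": joint angles; "qvel": joint speeds; "effort": joint torques, N m; "position": TCP position; "orientation": TCP orientation; "contact_force": force on the tool from outside, world axes, zero at the start; "wrist_torque": the same for the moment, N m; "finger_gap": opening from 0.0 (shut) to 1.0 (fully open); "grasp_force": force on a finger pad.
Only numpy, scipy, OpenCV 4.12 (cv2) and the standard library are available. Lean on these libraries where they do the work, as an engineer would, in place of code of your own. Each camera call takes 0.05 s, during which the arm holds its last target. There are 200 camera calls.

## Working session

There is one attempt and no reset: what is moved stays moved. The work goes in short steps, Python scripts to look and compute and a tool call to move; the robot and the scene stay as the last step left them, time stands still between calls to the robot, and variables do not carry over. Pictures are saved under pics/ and viewed, at most 10 in all, crops included, and the job is handed in when it is done.

Besides the shell and the picture viewer there is one more tool, called after "Emit:" as name(argument=value, ...) on one line, values as JSON. move_arm: Moves the arm, as the interface text tells. Its arguments: {"type":"object","properties":{"increments":{"type":"array"},"grip_force":{"type":"number"}},"required":["increments"]}

```bash
mkdir -p pics
cat > h.py <<'E'
import numpy as np, cv2
from rig import arm, eyes, order
def ray(f,u,v):
    p=cv2.undistortPoints(np.array([[[u,v]]],float),f["camera_matrix"],np.array([f["k1"],0,0,0,0.]))[0,0]
    d=f["T"][:3,:3]@np.array([p[0],p[1],1]); return f["T"][:3,3],d
def onz(f,u,v,z):
    o,d=ray(f,u,v); return o+d*(z-o[2])/d[2]
def save(n,f): cv2.imwrite(f"pics/{n}.png",f["image"][:,:,::-1])
E
python3 - <<'E'
from h import *
s=arm.read_state(); print(arm.grip_point_offset,s["time_s"],s["orientation"])
ims=[]
for c in("top","side"):
    f=eyes.grab_frame(c); ims.append(f["image"]); print(c,f["T"].round(3).tolist(),f["camera_matrix"].tolist(),f["k1"])
    hsv=cv2.cvtColor(f["image"],cv2.COLOR_RGB2HSV)
    m=((hsv[...,0]<8)|(hsv[...,0]>172))&(hsv[...,1]>130)&(hsv[...,2]>60)
    n,l,st,ce=cv2.connectedComponentsWithStats(m.astype(np.uint8))
    for i in range(1,n):
        if st[i,4]>40: print(st[i],ce[i],onz(f,*ce[i],.195).round(3))
im=np.vstack(ims); cv2.imwrite("pics/a.png",cv2.resize(im,(480,600))[:,:,::-1])
E
```

```text
0.0187 0.0 [[-9.48356448e-01  3.17204943e-01 -1.03483924e-03]
 [ 3.17206412e-01  9.48354579e-01 -1.91953056e-03]
 [ 3.72509945e-04 -2.14865683e-03 -9.99997622e-01]]
top [[-0.011, -0.997, 0.072, 0.485], [-1.0, 0.011, -0.003, 0.009], [0.002, -0.072, -0.997, 1.284], [0.0, 0.0, 0.0, 1.0]] [[440.43444522566426, 0.0, 325.0457781638578], [0.0, 440.43444522566426, 200.75739845427154], [0.0, 0.0, 1.0]] -0.0721611410592676
[400 192  30  29 651] [414.80030722 206.57757296] [ 0.547 -0.217  0.195]
side [[0.881, -0.333, 0.336, 0.173], [-0.473, -0.596, 0.649, -0.729], [-0.016, -0.731, -0.683, 1.016], [0.0, 0.0, 0.0, 1.0]] [[481.174773807252, 0.0, 312.69099373928003], [0.0, 481.174773807252, 203.08734028365026], [0.0, 0.0, 1.0]] -0.01138460153934462
[343 273  35  36 973] [360.20863309 290.44912641] [ 0.537 -0.232  0.195]
```

View pics/a.png

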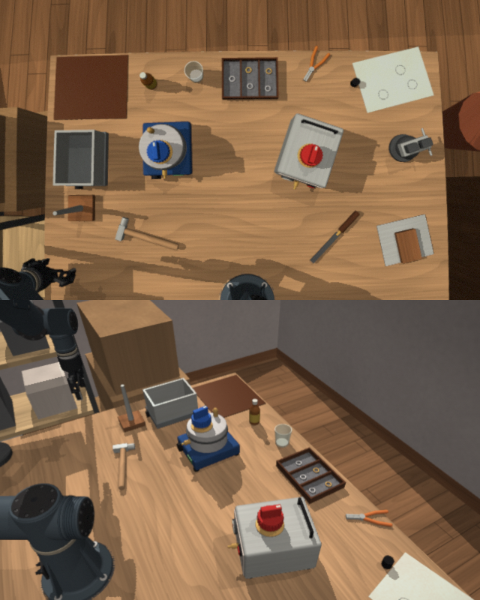

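Run:
```python
from h import *
f=eyes.grab_frame("top"); g=eyes.grab_frame("side")
a=cv2.resize(f["image"][170:245,375:455],None,fx=5,fy=5,interpolation=cv2.INTER_CUBIC)
b=cv2.resize(g["image"][255:330,320:400],None,fx=5,fy=5,interpolation=cv2.INTER_CUBIC)
cv2.imwrite("pics/b.png",np.hstack([a,b])[:,:,::-1])
```

```text
(no output)
```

View pics/b.png

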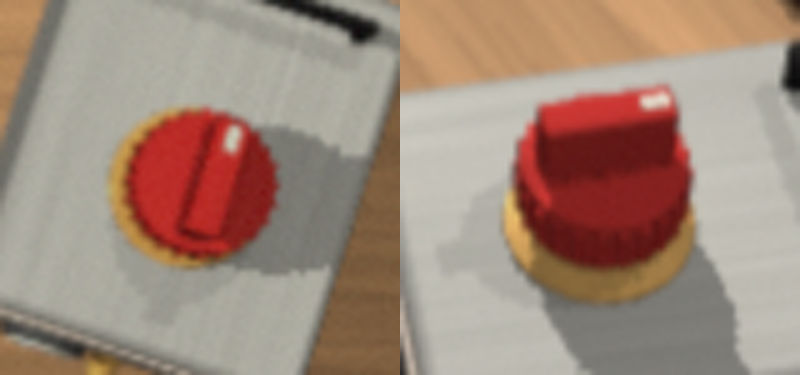

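Emit:
move_arm(increments=[1, 0, 0, -1, 0, 0, 0, 1, -0.5, -0.5, -2, 0, 0, 0, 1, -1.2, -1.3, -2.7, 0, 0, 0, 1, -1.8, -2.0, -2.7, 0, 0, 0, 1, -2.4, -2.7, -2.7, 0, 0, 0, 1, -3, -3.4, -2.7, 0, 0, 0, 1, -3.6, -4.0, -2.7, 0, 0, 0, 1, -4.2, -4.7, -2.7, 0, 0, 0])

```text
time_s: 1.0
position: [0.3233, 0.3014, 0.3287]
orientation: [[-0.948, 0.317, 0.001], [0.317, 0.948, 0.0], [-0.001, 0.0, -1.0]]
contact_force: [0.5, -0.1, -0.2]
finger_gap: 0.996
grasp_force: 0.0
```

Emit:
move_arm(increments=[1, -0.5, -0.55, 0, 0, 0, 8.5, 1, -1, -1.1, 0, 0, 0, 17, 1, -1.5, -1.65, 0, 0, 0, 25.5, 1, -2, -2.2, 0, 0, 0, 34, 1, -2.5, -2.75, 0, 0, 0, 42.5, 1, -3, -3.3, 0, 0, 0, 51, 1, -3.5, -3.85, 0, 0, 0, 59.5, 1, -4, -4.4, 0, 0, 0, 68])

```text
time_s: 1.8
position: [0.4429, 0.0297, 0.3286]
orientation: [[-0.055, 0.998, 0.0], [0.998, 0.055, 0.0], [0.0, 0.0, -1.0]]
contact_force: [1.0, 0.0, 1.1]
finger_gap: 0.999
grasp_force: 0.0
```

Emit:
move_arm(increments=[1, -0.65, 0.22, 0, 0, 0, 8.5, 1, -1.3, 0.45, 0, 0, 0, 17, 1, -1.95, 0.68, 0, 0, 0, 25.5, 1, -2.6, 0.9, 0, 0, 0, 34, 1, -3.2, 1.13, 0, 0, 0, 42.5, 1, -3.8, 1.35, 0, 0, 0, 51, 1, -4.5, 1.57, 0, 0, 0, 59.5, 1, -5.1, 1.8, 0, 0, 0, 68])

```text
time_s: 2.6
position: [0.5483, -0.2195, 0.3283]
orientation: [[0.905, 0.425, -0.0], [0.425, -0.905, 0.0], [-0.0, -0.0, -1.0]]
contact_force: [-0.0, 0.2, 1.0]
finger_gap: 1.0
grasp_force: 0.0
```

Emit:
move_arm(increments=[1, 0, 0, 0, 0, 0, 8.5, 1, 0, 0, 0, 0, 0, 17, 1, 0, 0, 0, 0, 0, 25.5, 1, 0, 0, 0, 0, 0, 34, 1, 0, 0, 0, 0, 0, 41, 1, 0, 0, 0, 0, 0, 41])

```text
time_s: 3.2
position: [0.5479, -0.2177, 0.3283]
orientation: [[0.964, -0.267, -0.001], [-0.267, -0.964, 0.0], [-0.001, -0.0, -1.0]]
contact_force: [-0.6, 0.0, -1.4]
finger_gap: 0.999
grasp_force: 0.0
```

Run:
```python
from h import *
f=eyes.grab_frame("wrist"); save("w1",f); s=arm.read_state(); print(s["position"],s["joint_positions"],f["T"].round(3).tolist())
t=eyes.grab_frame("top"); print(onz(t,418,205.6,.224))
```

```text
[ 0.54795286 -0.21778452  0.32836063] [-5.67669377e-01  3.56278384e-01  1.34077084e+00 -2.84694696e-05
  1.44513285e+00  1.27110732e+00] [[-0.268, -0.927, -0.264, 0.614], [-0.963, 0.258, 0.073, -0.235], [0.0, 0.273, -0.962, 0.509], [0.0, 0.0, 0.0, 1.0]]
[ 0.5472835  -0.21919807  0.224     ]
```

View pics/w1.png

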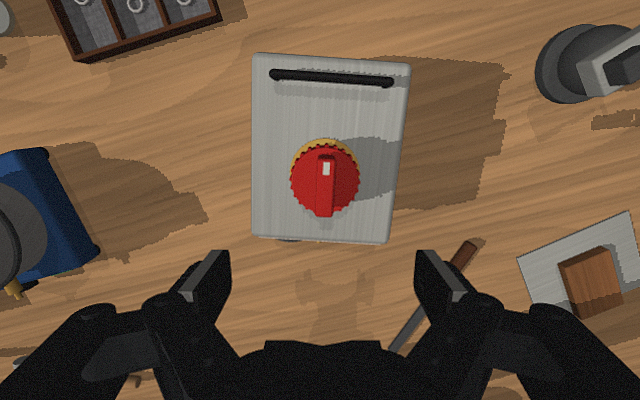

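Run:
```python
from h import *
im=cv2.imread("pics/w1.png")
cv2.imwrite("pics/w1c.png",cv2.resize(im[130:230,275:375],None,fx=6,fy=6,interpolation=cv2.INTER_CUBIC))
```

```text
(no output)
```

View pics/w1c.png

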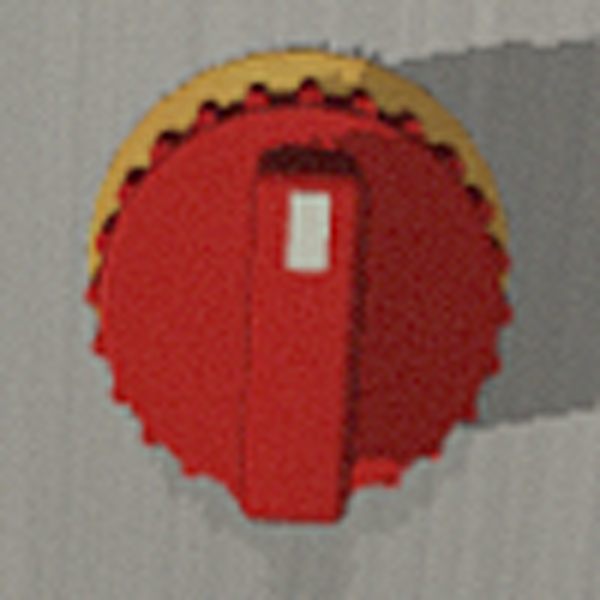

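Run:
```python
from h import *
f=eyes.grab_frame("wrist")
P=[onz(f,275+(u+.5)/6-.5,130+(v+.5)/6-.5,.224) for u,v in((258,172),(356,172),(345,520),(245,520))]
P=np.array(P);c=P.mean(0);d=(P[0]+P[1]-P[2]-P[3])/2
s=arm.read_state();R=s["orientation"];h=np.arctan2(d[1],d[0])
print(P.round(4).tolist(),c,np.linalg.norm(d),"heading",h,"tool x heading",np.arctan2(R[1,0],R[0,0]))
print("shift tool units",R.T@(np.array([c[0],c[1],.212])-(s["position"]-R[:,2]*arm.grip_point_offset))/.05, s["joint_positions"][5])
```

```text
[[0.5757, -0.2204, 0.224], [0.5717, -0.235, 0.224], [0.5174, -0.2188, 0.224], [0.5217, -0.2031, 0.224]] [ 0.54662851 -0.21933268  0.224     ] 0.056704408934452236 heading -0.3001087867862718 tool x heading -0.2682301342940654
shift tool units [-0.01830406  0.03703763  2.70332119] 1.2713994325671911
```

Emit:
move_arm(increments=[1, 0, 0.04, 0.6, 0, 0, 1.8, 1, 0, 0.04, 1.3, 0, 0, 1.8, 1, 0, 0.04, 2.0, 0, 0, 1.8, 1, 0, 0.04, 2.5, 0, 0, 1.8, 1, 0, 0.04, 2.64, 0, 0, 1.8, 1, 0, 0.04, 2.64, 0, 0, 1.8], grip_force=70)

```text
time_s: 3.95
position: [0.5472, -0.2195, 0.1958]
orientation: [[0.955, -0.297, -0.002], [-0.297, -0.955, 0.001], [-0.002, -0.001, -1.0]]
contact_force: [-0.5, 0.2, -0.5]
finger_gap: 0.998
grasp_force: 0.0
```

Emit:
move_arm(increments=[0.4, 0, 0, 0, 0, 0, 0, 0.4, 0, 0, 0, 0, 0, 0, 0, 0, 0, 0, 0, 0, 0, 0, 0, 0, 0, 0, 0, 0, 0, 0, 0, 0, 0, 0, 0, 0, 0, 0, 0, 0, 0, 0, 0, 0, 0, 0, 0, 0, 0], grip_force=70)

```text
time_s: 4.65
position: [0.5476, -0.2198, 0.1966]
orientation: [[0.955, -0.297, 0.0], [-0.297, -0.955, 0.0], [0.0, -0.0, -1.0]]
contact_force: [0.1, -0.5, -0.1]
finger_gap: 0.002
grasp_force: 0.0
```

Run:
```python
from h import *
s=arm.read_state(); print({k:np.round(s[k],3).tolist() for k in("position","contact_force","wrist_torque","finger_gap","grasp_force","joint_positions")})
f=eyes.grab_frame("wrist"); save("w2",f)
```

```text
{'position': [0.548, -0.22, 0.197], 'contact_force': [0.131, -0.475, -0.096], 'wrist_torque': [-0.01, -0.011, -0.036], 'finger_gap': 0.002, 'grasp_force': 0.0, 'joint_positions': [-0.571, 0.477, 1.52, 0.0, 1.145, 1.302]}
```

View pics/w2.png

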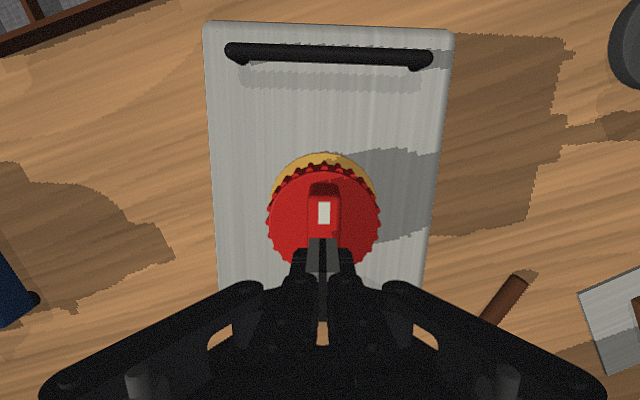

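```bash
cat >> h.py <<'E'
def proj(f,p):
    q=np.linalg.inv(f["T"])@np.r_[p,1]
    return cv2.projectPoints(q[:3].reshape(1,1,3),np.zeros(3),np.zeros(3),f["camera_matrix"],np.array([f["k1"],0,0,0,0.]))[0].ravel()
E
python3 - <<'E'
from h import *
s=arm.read_state(); f=eyes.grab_frame("wrist"); p=s["position"]
print("cam",f["T"].round(3).tolist()); print("TCP px",proj(f,p),"grip pt",proj(f,p+[0,0,.0187]),"center top .224",proj(f,[.5466,-.2193,.224]))
g=eyes.grab_frame("side"); t=eyes.grab_frame("top"); print(proj(g,p),proj(t,p),proj(g,[.5466,-.2193,.224]))
im=g["image"];u,v=proj(g,p).astype(int)
cv2.imwrite("pics/s2.png",cv2.resize(im[v-70:v+60,u-70:u+70],None,fx=4,fy=4,interpolation=cv2.INTER_CUBIC)[:,:,::-1])
E
```

```text
cam [[-0.298, -0.918, -0.261, 0.613], [-0.954, 0.287, 0.081, -0.239], [0.001, 0.273, -0.962, 0.377], [0.0, 0.0, 0.0, 1.0]]
TCP px [323.11127687 225.95804357] grip pt [323.23089779 237.6392394 ] center top .224 [322.97491128 245.78531976]
[361.1505288  283.80795739] [415.89093665 206.15044767] [361.31973408 275.69249771]
```

View pics/s2.png

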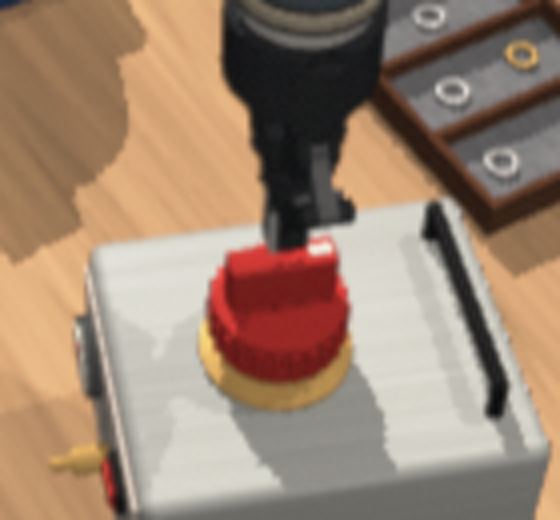

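Run:
```python
from h import *
a=cv2.imread("pics/w2.png")[170:310,260:390]; t=eyes.grab_frame("wrist")
print(arm.read_state()["time_s"],[ (n,onz(t,324,240,z).round(4).tolist()) for n,z in enumerate((.2,.21,.22,.23,.24))])
cv2.imwrite("pics/w2c.png",cv2.resize(a,None,fx=4,fy=4,interpolation=cv2.INTER_CUBIC).clip(0,140)*1.8)
```

```text
4.9 [(0, [0.5398, -0.2179, 0.2]), (1, [0.5439, -0.2191, 0.21]), (2, [0.548, -0.2204, 0.22]), (3, [0.5521, -0.2216, 0.23]), (4, [0.5563, -0.2228, 0.24])][ WARN:0@0.815] global loadsave.cpp:1063 imwrite_ Unsupported depth image for selected encoder is fallbacked to CV_8U.
```

View pics/w2c.png

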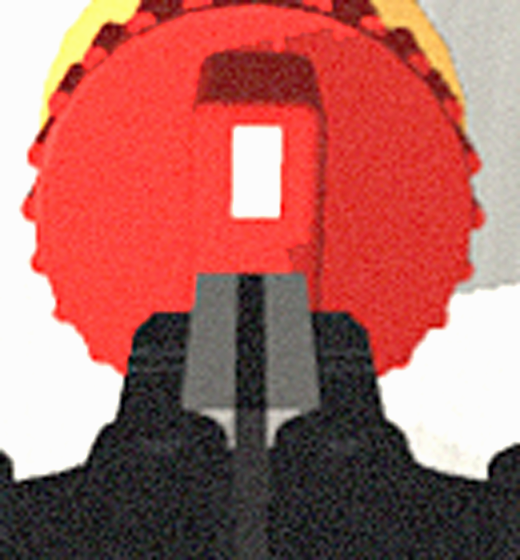

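Run:
```python
from h import *
t=eyes.grab_frame("wrist"); K=t["camera_matrix"]; print(K.round(1).tolist(),t["k1"])
s=arm.read_state();R=s["orientation"]
rel=lambda o,d:R.T@(o-s["position"]),
o,_=ray(t,320,250)
for (u1,u2,v,w) in((230,414,250,.085),(309,337.5,238,.0),):
    a=ray(t,u1,v)[1];b=ray(t,u2,v)[1]
    for W in ([w] if w else [.014,.018,.022]):
        k=W/np.linalg.norm(a-b); print(W,k,(R.T@(o+k*a-s["position"])).round(4),(R.T@(o+k*b-s["position"])).round(4))
print("cam in tool",R.T@(o-s["position"]))
```

```text
[[308.2, 0.0, 322.2], [0.0, 308.2, 200.1], [0.0, 0.0, 1.0]] -0.007140876317691055
0.085 0.1422492024910642 [ 0.0071 -0.0432 -0.0501] [ 0.007   0.0418 -0.0501]
0.014 0.15136891210434517 [ 0.0088 -0.0071 -0.0401] [ 0.0088  0.0069 -0.0401]
0.018 0.19461717270558665 [-0.0081 -0.0089  0.    ] [-0.0081  0.0091  0.    ]
0.022 0.23786543330682813 [-0.025  -0.0108  0.0402] [-0.025   0.0112  0.0402]
cam in tool [ 0.06802948 -0.00065351 -0.18068112]
```

Emit:
move_arm(increments=[1, 0, 0, 0, 0, 0, 0, 1, 0, 0, 0, 0, 0, 0, 1, 0, 0, 0, 0, 0, 0, 1, 0, 0, 0, 0, 0, 0, 1, 0, 0, 0.2, 0, 0, 0, 1, 0, 0, 0.4, 0, 0, 0, 1, 0, 0, 0.6, 0, 0, 0, 1, 0, 0, 0.6, 0, 0, 0])

```text
time_s: 5.75
position: [0.5461, -0.2189, 0.1642]
orientation: [[0.955, -0.297, -0.004], [-0.297, -0.955, 0.003], [-0.005, -0.001, -1.0]]
contact_force: [-0.1, 0.0, -0.1]
finger_gap: 1.004
grasp_force: 0.0
```

Run:
```python
from h import *
s=arm.read_state(); print({k:np.round(s[k],3).tolist() for k in("position","contact_force","finger_gap","joint_positions")})
f=eyes.grab_frame("wrist"); g=eyes.grab_frame("side")
cv2.imwrite("pics/o1.png",np.hstack([cv2.resize(f["image"][130:330,180:460],(560,400)),cv2.resize(g["image"][210:340,310:410],(240,400)) if 0 else cv2.resize(g["image"][215:335,325:397],(240,400))])[:,:,::-1])
```

```text
{'position': [0.546, -0.219, 0.164], 'contact_force': [-0.071, 0.025, -0.074], 'finger_gap': 1.004, 'joint_positions': [-0.571, 0.515, 1.553, -0.0, 1.078, 1.302]}
```

View pics/o1.png

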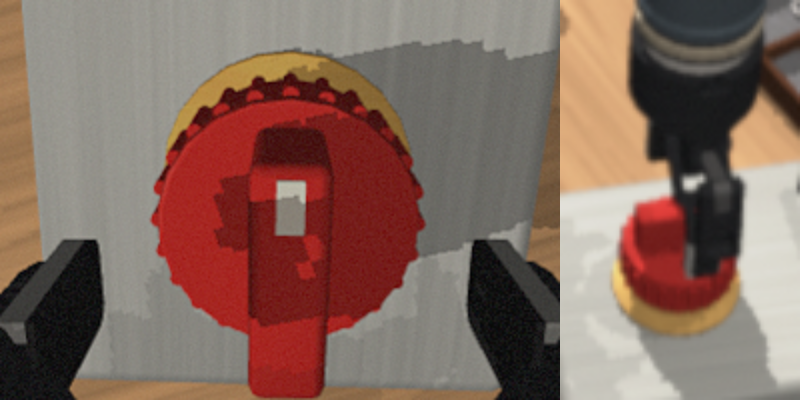

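Run:
```python
from h import *
g=eyes.grab_frame("side"); s=arm.read_state();R=s["orientation"];p=s["position"]
for b in(-.057+.0,-.048):
  for e in(-.011,0,.011):
    print(b,e,[(z,proj(g,p*[1,1,0]+R@[e,-b,0]+[0,0,z]).round(1).tolist()) for z in(.20,.21,.22)])
```

```text
-0.057 -0.011 [(0.2, [363.4, 305.9]), (0.21, [363.7, 303.0]), (0.22, [364.0, 300.0])]
-0.057 0 [(0.2, [368.7, 305.0]), (0.21, [369.0, 302.1]), (0.22, [369.3, 299.1])]
-0.057 0.011 [(0.2, [373.9, 304.1]), (0.21, [374.3, 301.2]), (0.22, [374.6, 298.2])]
-0.048 -0.011 [(0.2, [362.2, 302.3]), (0.21, [362.5, 299.4]), (0.22, [362.8, 296.4])]
-0.048 0 [(0.2, [367.5, 301.4]), (0.21, [367.8, 298.5]), (0.22, [368.1, 295.5])]
-0.048 0.011 [(0.2, [372.7, 300.5]), (0.21, [373.0, 297.5]), (0.22, [373.4, 294.6])]
```

Emit:
move_arm(increments=[1, 0, 0, 0.08, 0, 0, 0, 1, 0, 0, 0.15, 0, 0, 0, 0.3, 0, 0, 0.15, 0, 0, 0, 0.2, 0, 0, 0.15, 0, 0, 0, 0, 0, 0, 0.15, 0, 0, 0, 0, 0, 0, 0.15, 0, 0, 0, 0, 0, 0, 0.15, 0, 0, 0, 0, 0, 0, 0.15, 0, 0, 0], grip_force=70)

```text
time_s: 6.7
position: [0.5476, -0.2202, 0.1595]
orientation: [[0.955, -0.297, 0.0], [-0.297, -0.955, -0.001], [0.0, 0.001, -1.0]]
contact_force: [-1.1, -1.7, 2.2]
finger_gap: 0.2
grasp_force: 69.8
```

Run:
```python
from h import *
s=arm.read_state(); print({k:np.round(s[k],3).tolist() for k in("position","contact_force","wrist_torque","finger_gap","grasp_force","joint_positions")})
```

```text
{'position': [0.548, -0.22, 0.16], 'contact_force': [-1.073, -1.719, 2.227], 'wrist_torque': [-0.103, 0.194, 0.1], 'finger_gap': 0.2, 'grasp_force': 69.767, 'joint_positions': [-0.571, 0.521, 1.558, -0.001, 1.062, 1.302]}
```

Emit:
move_arm(increments=[0, 0, 0, 0, 0, 0, -4, 0, 0, 0, 0, 0, 0, -8, 0, 0, 0, 0, 0, 0, -12, 0, 0, 0, 0, 0, 0, -16, 0, 0, 0, 0, 0, 0, -20, 0, 0, 0, 0, 0, 0, -24, 0, 0, 0, 0, 0, 0, -24])

```text
time_s: 7.4
position: [0.5476, -0.2198, 0.1595]
orientation: [[0.993, 0.117, 0.0], [0.117, -0.993, -0.0], [0.0, 0.0, -1.0]]
contact_force: [-1.4, 0.5, 2.8]
finger_gap: 0.198
grasp_force: 69.9
```

```bash
cat > st.py <<'E'
from h import *
s=arm.read_state(); R=s["orientation"]; print({k:np.round(s[k],4).tolist() for k in("time_s","position","contact_force","wrist_torque","finger_gap","grasp_force","joint_positions")},"turn deg",np.degrees(np.arctan2(R[1,0],R[0,0])+.3015))
E
python3 st.py
```

```text
{'time_s': 7.4, 'position': [0.5476, -0.2198, 0.1595], 'contact_force': [-1.3515, 0.494, 2.7573], 'wrist_torque': [0.0753, 0.1879, 0.1159], 'finger_gap': 0.1977, 'grasp_force': 69.8921, 'joint_positions': [-0.571, 0.5212, 1.5577, 0.0, 1.0625, 0.8827]} turn deg 23.98172530707395
```

Emit:
move_arm(increments=[0, 0, 0, 0, 0, 0, -2, 0, 0, 0, 0, 0, 0, -4, 0, 0, 0, 0, 0, 0, -4])

```text
time_s: 7.7
position: [0.5476, -0.2198, 0.1595]
orientation: [[0.983, 0.185, 0.0], [0.185, -0.983, -0.0], [0.0, 0.0, -1.0]]
contact_force: [-0.4, -0.5, 4.1]
finger_gap: 0.197
grasp_force: 70.0
```

```bash
python3 st.py
```

```text
{'time_s': 7.7, 'position': [0.5476, -0.2198, 0.1595], 'contact_force': [-0.4402, -0.5435, 4.1191], 'wrist_torque': [0.0922, 0.159, 0.0695], 'finger_gap': 0.1966, 'grasp_force': 69.9814, 'joint_positions': [-0.571, 0.5212, 1.5577, 0.0, 1.0625, 0.8143]} turn deg 27.9067308934628
```

Emit:
move_arm(increments=[0, 0, 0, 0, 0, 0, -1, 0, 0, 0, 0, 0, 0, -2, 0, 0, 0, 0, 0, 0, -2])

```text
time_s: 8.0
position: [0.5476, -0.2197, 0.1594]
orientation: [[0.975, 0.22, 0.0], [0.22, -0.975, -0.0], [0.0, 0.0, -1.0]]
contact_force: [-1.4, -0.8, 5.8]
finger_gap: 0.195
grasp_force: 70.2
```

```bash
python3 st.py
```

```text
{'time_s': 8.0, 'position': [0.5476, -0.2197, 0.1594], 'contact_force': [-1.3973, -0.8435, 5.8034], 'wrist_torque': [0.1935, 0.2243, 0.0455], 'finger_gap': 0.1947, 'grasp_force': 70.2325, 'joint_positions': [-0.5709, 0.5213, 1.5578, -0.0, 1.0625, 0.7779]} turn deg 29.994307457399028
```

Emit:
move_arm(increments=[0, 0, 0, -0.02, 0, 0, 0, 0, 0, 0, -0.02, 0, 0, 0])

```text
time_s: 8.2
position: [0.5476, -0.2197, 0.1596]
orientation: [[0.976, 0.22, -0.0], [0.22, -0.976, 0.0], [-0.0, -0.0, -1.0]]
contact_force: [-0.4, 0.4, -0.6]
finger_gap: 0.198
grasp_force: 69.4
```

```bash
python3 st.py
```

```text
{'time_s': 8.2, 'position': [0.5476, -0.2197, 0.1596], 'contact_force': [-0.4019, 0.391, -0.5706], 'wrist_torque': [-0.0038, 0.0113, 0.0382], 'finger_gap': 0.1982, 'grasp_force': 69.3669, 'joint_positions': [-0.5709, 0.5212, 1.5573, 0.0001, 1.0633, 0.7782]} turn deg 29.97526553997998
```

Emit:
move_arm(increments=[0, 0, 0, 0, 0, 0, -1, 0, 0, 0, 0, 0, 0, -2, 0, 0, 0, 0, 0, 0, -2])

```text
time_s: 8.5
position: [0.5476, -0.2197, 0.1596]
orientation: [[0.967, 0.254, -0.0], [0.254, -0.967, 0.0], [-0.0, -0.0, -1.0]]
contact_force: [1.4, -0.1, -2.7]
finger_gap: 0.195
grasp_force: 69.2
```

```bash
python3 st.py
```

```text
{'time_s': 8.5, 'position': [0.5476, -0.2197, 0.1596], 'contact_force': [1.3979, -0.1396, -2.7493], 'wrist_torque': [-0.039, -0.0861, 0.0349], 'finger_gap': 0.1951, 'grasp_force': 69.1708, 'joint_positions': [-0.571, 0.5211, 1.5572, 0.0002, 1.0636, 0.7426]} turn deg 32.00851079033004
```

Emit:
move_arm(increments=[0, 0, 0, 0, 0, 0, -1, 0, 0, 0, 0, 0, 0, -2, 0, 0, 0, 0, 0, 0, -2])

```text
time_s: 8.8
position: [0.5476, -0.2197, 0.1597]
orientation: [[0.958, 0.288, -0.0], [0.288, -0.958, 0.0], [-0.0, -0.0, -1.0]]
contact_force: [1.8, -0.7, -4.6]
finger_gap: 0.197
grasp_force: 68.9
```

```bash
python3 st.py
```

```text
{'time_s': 8.8, 'position': [0.5476, -0.2197, 0.1597], 'contact_force': [1.7705, -0.7091, -4.6189], 'wrist_torque': [-0.1151, -0.1703, -0.1549], 'finger_gap': 0.1973, 'grasp_force': 68.9362, 'joint_positions': [-0.5709, 0.521, 1.5573, 0.0002, 1.0636, 0.7078]} turn deg 34.00353281041928
```

Emit:
move_arm(increments=[0, 0, 0, 0, 0, 0, -1, 0, 0, 0, 0, 0, 0, -2, 0, 0, 0, 0, 0, 0, -2])

```text
time_s: 9.1
position: [0.5476, -0.2197, 0.1598]
orientation: [[0.947, 0.32, 0.0], [0.32, -0.947, 0.0], [0.0, -0.0, -1.0]]
contact_force: [2.1, -0.6, -6.7]
finger_gap: 0.195
grasp_force: 69.4
```

```bash
python3 st.py
```

```text
{'time_s': 9.1, 'position': [0.5476, -0.2197, 0.1598], 'contact_force': [2.0827, -0.6404, -6.7087], 'wrist_torque': [-0.1889, -0.2874, -0.6098], 'finger_gap': 0.1945, 'grasp_force': 69.3837, 'joint_positions': [-0.571, 0.5209, 1.5572, 0.0005, 1.0637, 0.6736]} turn deg 35.94829100944019
```

Emit:
move_arm(increments=[0, 0, 0, 0, 0, 0, 0, 0, 0, 0, 0, 0, 0, 0, 0, 0, 0, 0, 0, 0, 0, 0, 0, 0, 0, 0, 0, 0, 0, 0, 0, 0, 0, 0, 0, 0, 0, 0, 0, 0, 0, 0, 0, 0, 0, 0, 0, 0, 0, 0, 0, 0, 0, 0, 0, 1])

```text
time_s: 9.9
position: [0.5476, -0.2197, 0.1598]
orientation: [[0.953, 0.304, -0.0], [0.304, -0.953, 0.0], [-0.0, -0.0, -1.0]]
contact_force: [4.5, 0.4, -12.1]
finger_gap: 0.195
grasp_force: 68.3
```

Emit:
move_arm(increments=[0, 0, 0, 0.05, 0, 0, 0, 0, 0, 0, 0.1, 0, 0, 0, 0, 0, 0, 0.15, 0, 0, 0, 0, 0, 0, 0.19, 0, 0, 0, 0, 0, 0, 0.19, 0, 0, 0, 0, 0, 0, 0.19, 0, 0, 0])

```text
time_s: 10.5
position: [0.5475, -0.2198, 0.1538]
orientation: [[0.952, 0.306, 0.001], [0.306, -0.952, -0.001], [0.0, 0.001, -1.0]]
contact_force: [-2.3, 1.3, 7.7]
finger_gap: 0.197
grasp_force: 71.0
```

```bash
python3 st.py
```

```text
{'time_s': 10.5, 'position': [0.5475, -0.2198, 0.1538], 'contact_force': [-2.2922, 1.2927, 7.748], 'wrist_torque': [0.418, 0.3999, -0.1112], 'finger_gap': 0.1967, 'grasp_force': 70.9977, 'joint_positions': [-0.5706, 0.5278, 1.5641, -0.0006, 1.0484, 0.6896]} turn deg 35.08278839900696
```

Emit:
move_arm(increments=[0, 0, 0, 0.03, 0, 0, 0, 0, 0, 0, 0.07, 0, 0, 0, 0, 0, 0, 0.07, 0, 0, 0])

```text
time_s: 10.8
position: [0.5476, -0.2197, 0.1504]
orientation: [[0.952, 0.306, 0.001], [0.306, -0.952, -0.001], [0.0, 0.001, -1.0]]
contact_force: [-2.4, 1.6, 8.9]
finger_gap: 0.198
grasp_force: 71.1
```

```bash
python3 st.py
```

```text
{'time_s': 10.8, 'position': [0.5476, -0.2197, 0.1504], 'contact_force': [-2.3604, 1.5694, 8.8597], 'wrist_torque': [0.5308, 0.5024, -0.0425], 'finger_gap': 0.1978, 'grasp_force': 71.1241, 'joint_positions': [-0.5705, 0.5322, 1.5671, -0.0006, 1.041, 0.6897]} turn deg 35.089248041642264
```

Emit:
move_arm(increments=[0, 0, 0, 0.02, 0, 0, 0, 0, 0, 0, 0.02, 0, 0, -4, 0, 0, 0, 0.02, 0, 0, -8, 0, 0, 0, 0.02, 0, 0, -12, 0, 0, 0, 0.02, 0, 0, -16, 0, 0, 0, 0.02, 0, 0, -16])

```text
time_s: 11.4
position: [0.5475, -0.2196, 0.1503]
orientation: [[0.83, 0.558, 0.001], [0.558, -0.83, -0.001], [0.0, 0.002, -1.0]]
contact_force: [-4.1, 2.7, 13.3]
finger_gap: 0.191
grasp_force: 71.6
```

```bash
python3 st.py
```

```text
{'time_s': 11.4, 'position': [0.5475, -0.2196, 0.1503], 'contact_force': [-4.12, 2.6989, 13.3388], 'wrist_torque': [0.7029, 0.6653, 0.1107], 'finger_gap': 0.1913, 'grasp_force': 71.5887, 'joint_positions': [-0.5705, 0.5322, 1.5677, -0.0007, 1.0403, 0.4089]} turn deg 51.17945220200496
```

Emit:
move_arm(increments=[0, 0, 0, 0, 0, 0, -4, 0, 0, 0, 0, 0, 0, -8, 0, 0, 0, 0, 0, 0, -12, 0, 0, 0, 0, 0, 0, -13.5, 0, 0, 0, 0, 0, 0, -13.5])

```text
time_s: 11.9
position: [0.5474, -0.2195, 0.1503]
orientation: [[0.677, 0.736, 0.001], [0.736, -0.677, -0.001], [-0.0, 0.001, -1.0]]
contact_force: [-4.0, 3.0, 12.9]
finger_gap: 0.199
grasp_force: 71.6
```

```bash
python3 st.py
```

```text
{'time_s': 11.9, 'position': [0.5474, -0.2195, 0.1503], 'contact_force': [-3.9826, 2.9869, 12.9145], 'wrist_torque': [0.7129, 0.7431, 0.0354], 'finger_gap': 0.1991, 'grasp_force': 71.6202, 'joint_positions': [-0.5704, 0.5321, 1.5678, -0.0007, 1.0407, 0.174]} turn deg 64.6415120979319
```

Emit:
move_arm(increments=[0, 0, 0, -0.1, 0, 0, 0, 0, 0, 0, -0.2, 0, 0, 0, 1, 0, 0, -0.2, 0, 0, 0, 1, 0, 0, -0.2, 0, 0, 0, 1, 0, 0, -0.2, 0, 0, 0, 1, 0, 0, -0.2, 0, 0, 0, 1, 0, 0, -0.2, 0, 0, 0])

```text
time_s: 12.6
position: [0.5474, -0.2198, 0.1558]
orientation: [[0.679, 0.734, -0.001], [0.734, -0.679, 0.0], [-0.0, -0.001, -1.0]]
contact_force: [0.1, 0.7, -0.7]
finger_gap: 0.999
grasp_force: 0.0
```

Emit:
move_arm(increments=[1, 0, 0, -0.4, 0, 0, 0, 1, 0, 0, -1, 0, 0, 0, 1, 0, 0, -1.8, 0, 0, 0, 1, 0, 0, -2.6, 0, 0, 0, 1, 0, 0, -3.2, 0, 0, 0, 1, 0, 0, -3.2, 0, 0, 0])

```text
time_s: 13.2
position: [0.5502, -0.2214, 0.3214]
orientation: [[0.679, 0.734, 0.009], [0.734, -0.679, -0.006], [0.002, 0.011, -1.0]]
contact_force: [0.7, -0.0, -0.2]
finger_gap: 1.002
grasp_force: 0.0
```

```bash
python3 st.py
python3 - <<'E'
from h import *
f=eyes.grab_frame("wrist"); g=eyes.grab_frame("side")
cv2.imwrite("pics/end.png",np.hstack([cv2.resize(f["image"],(480,300)),cv2.resize(g["image"][240:340,310:410],(300,300))])[:,:,::-1])
E
```

```text
{'time_s': 13.2, 'position': [0.5502, -0.2214, 0.3214], 'contact_force': [0.7203, -0.0328, -0.1707], 'wrist_torque': [-0.0471, 0.0801, -0.0329], 'finger_gap': 1.0016, 'grasp_force': 0.0, 'joint_positions': [-0.5708, 0.3606, 1.3528, -0.0001, 1.4174, 0.1758]} turn deg 64.49490333815484
```

View pics/end.png

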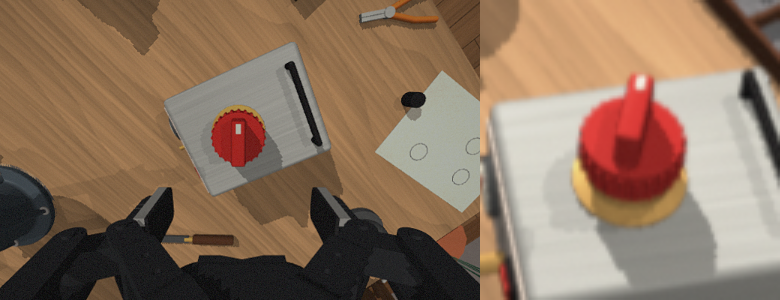

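```bash
python3 -c "
from h import *
print(order.sign_off())"
```

```text
the job is handed in; nothing more can be done
None
```

The red cap was turned to its first stop, held there about 0.8 s, then pressed fully down, turned on to about 1.13 rad and released. The last pictures show it turned and about 6 mm higher, so sprung open. The blue cap was not touched, and the job was handed in at about 13 s with the arm clear.

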